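# Catch the carved rolling pin on the sloping rack

## Robot

A 6-joint arm with a two-finger parallel gripper is mounted at the origin on the work surface. World frame = base frame: x ahead of the robot, y to its left, z up, the work surface at z = 0. Lengths are in mm, angles in rad, forces in N, time in s.
With the tool pointing down it reaches from about 275 to 825 mm from the base axis. Payload 5.2 kg.
Tool frame: the origin (TCP) lies midway between the tips of the shut fingers; the grasp point (between the pads) lies 19 mm behind it (arm.pinch_z is the distance from the TCP to the grasp point, in mm); z points along the fingers, y is the line along which they close (so a half turn about z gives the same grasp; the last joint's range is limited). The gripper opens to 93 mm and grips with 3 to 60 N. Pads are 15 mm wide; open, the fingers measure 128 mm over their backs; the gripper's body (75 mm by 188 mm) begins 65 mm behind the grasp point.
Start: joints at [0.991, 0.259, 1.535, -0, 1.348, -0.203], TCP at [202.35, 511.429, 218.653] pointing down, gripper open.
Joint ranges: [-3.14, 3.14], [-0.91, 2.08], [0.19, 2.58], [-1.22, 4.36], [0.22, 2.71], [-3.12, 3.12]. Speed limits (rad/s): [2.57, 2.57, 3.14, 3.14, 3.14, 3.14].

## Interface

Orientations are given as [roll, pitch, yaw] about the fixed x, y, z axes, in that order (R = Rz(yaw) Ry(pitch) Rx(roll)).
In Python, from workcell import sensors, eyes, arm gives the robot as it stands.
- The arm moves only by the shell command python3 -m inch 'ROWS'. ROWS is JSON, a list of rows, each a list of 7 numbers: the closure, from -1 (fully open) to 1 (shut), then the shift along the world's x, y, z in mm, then the turn, a rotation vector about the world's x, y, z in degrees. A call has 1 to 10 rows; each row shifts and turns the commanded pose from where the row before left it; what a row does not reach is not made up. A row lasts 1/12 s, in which the tool goes at most 41.7 mm and 7.16 degrees, less where a joint would pass 70% of its speed; a pose out of reach is approached as far as the arm can. A call is refused whole if a number of a shift passes 41.7 or a number of a turn 7.16, either way. A call with a gripper value outside its range is refused whole. The fingers move at their own pace and stop on an object; the grip force is fixed at half the most. Time passes only in rows, so rows that do not move let the fingers close. It gives the time, the measured TCP pose, the force, the opening and the grip force at its end, in the units of the state.
- sensors.state(): the state, without advancing time (a new reading comes with each control period).
- eyes.get_image(name): name is "side" or "top" or "wrist"; returns a dict with "color" (400x640x3 uint8, blue, green, red), "depth" (400x640 float32, mm along the optical axis (not along the pixel's ray), 0 where there is no reading), "intrinsics" (3x3 intrinsics, pixels), "k1" (the pictures are not rectified: a ray, as slopes to the right and down, at radius r is drawn at 1 + k1 r^2 times it, then the intrinsics apply), "R" (3x3) and "t" (3): a world point X has camera coordinates R X + t. Camera axes: x right, y down, z forward; pixel columns grow to the right and rows downward; lengths in mm; the calibration is good to about 2 mm. A picture is of the moment at which its call begins.
- arm.hand_in(): hands the job in; it is judged then, once.
The state is a dict: "time_s": time; "joint_positions": joint angles; "qd": joint speeds; "joint_efforts": joint torques, N m; "tool_pos": TCP position; "tool_rot": TCP orientation; "force": force on the tool from outside, world axes, zero at the start; "ft_torque": the same for the moment, N m; "opening": finger opening in mm; "grip_force": force on a finger pad.
Only numpy, scipy, OpenCV 4.12 (cv2) and the standard library are available. Lean on these libraries where they do the work, as an engineer would, in place of code of your own. Each camera call takes 0.05 s, during which the arm holds its last target. There are 200 camera calls.

## Task

Push the lever of the rack's gate down the slope so that the carved rolling pin is let go, and let it roll by itself, untouched, over the upper half of the rails. Once it is past the middle, go along with it at its own speed for about half a second with the open fingers around its barrel, then close them gently and bring it to rest before it reaches the end stops: the fresh carving chips if it is squeezed hard. Lift it well clear of the rails and finish with the arm still holding it there, level and still; leave the other things on the table alone.

Things in the scene. Friction and masses are not known exactly. Their poses are not given: they have to be found in the camera images.
- rails (a joint): Slope of the rack's rails in rad (0.07 to 0.108, set by the clamped legs; it stays put). The rack: two parallel round wooden rails (dowels 16 mm thick, 148 mm between axes, 672 mm long) on a fixed low base. In the frame of rails_top the rail axes lie at x = -74 and +74 mm, z = -20 mm, from y = +95 down to y = -577 mm, open between but for a bar at the middle, top at z = -39 mm.
- rails_top (a point): Where the pin's middle lies at the start, shut in by the gate, 150 mm above the table. Frame of the sloping rails (the rails' points all share these axes): y along the rails uphill, x across them, z square to them. A pin on the rails has its axis at z = 0 of this frame. The rack's yaw is this frame's turn about the vertical.
- rails_middle (a point): Middle of the rails' length, at the height of the pin's axis: rails_top y = -242 mm. Uphill of it (+y) is the upper half. The cross bar lies below it.
- rails_bottom (a point): Where the pin's middle comes to lie when its handles touch the end stops (the rails' lower ends, turned up 38 mm; the upper ends too, 35 mm): rails_top y = -561 mm, at the height of the pin's axis. Same axes as rails_top.
- gate (a joint): Gate angle, rad: 0 shut, 1.3 fully open. Steel shaft across under the rails at rails_top y = -17, z = -45 mm; two 50 mm stop fingers stand up from it at x = -97 and +97 mm and hold back the pin's handles. It opens as its lever is pushed downhill and stays where it is left (friction 0.06 N m, about 1 N at the knob). The pin gets free at about 1.0.
- gate_knob (a point): Centre of the 28 mm round brass knob on the gate's lever, 75 mm from the shaft axis, in the open on the +x side of the rack (rails_top x = +165 mm). Shut, the lever leans 0.5 rad uphill (knob at rails_top y = +19, z = +21 mm); fully open 0.8 rad downhill (y = -71, z = +7 mm).
- pin: Carved one-piece wooden rolling pin lying across the rails on its handles. Origin mid-axis; x along the axis, y and z turn as it rolls. Barrel 56 mm diameter, 120 mm long, hangs between the rails with 6 mm play at each end; handles 24 mm diameter, out to 116 mm from the middle. Nominal mass 0.26 kg (0.18 to 0.34).
- pin_middle (a point): Middle of the barrel, on the axis: catch it here; 5 to 12 N a finger holds it, 20 N chips it. It rolls on its 12 mm radius handles, so the barrel's inertia makes it gather speed slowly, against some drag: 1.4 to 2.5 s from the gate to the rails' middle (0.13 to 0.26 m/s there), then 1 to 2.2 s to the end stops (0.15 to 0.35 m/s); faster on steeper rails. Mass and friction are not known exactly.
- oil_jar: Closed amber jar of finishing oil, 72 mm diameter, 100 mm high, standing beyond the rack. Origin under its centre. Bystander.
- bowl: Small turned wooden bowl, 110 mm across, 45 mm high, beyond the rack's upper end. Origin under its centre. Bystander.
- board: Thick half-carved board, 200 x 120 x 28 mm, lying flat beside the rack's lower end. Origin under its centre. Bystander.
Mind the look-alikes: they are no part of the job. Leave any blue or turquoise look-alike of the pin alone.

How it is judged:
By the outcome, as a careful person would: the job done as asked, in the order asked, and still so for the second after the job is handed in, while the arm keeps its last pose, push and grip.
It also fails if it takes over 29 s, if anything falls off the work surface, if the arm or the gripper's body presses on something with over 40 N, if the wrist force passes 120 N, or if a joint passes its speed limit or range.

## Working session

There is one attempt and no reset: what is moved stays moved. The work goes in short steps, Python scripts to look and compute and a shell command to move; the robot and the scene stay as the last step left them, time stands still between calls to the robot, and variables do not carry over. Pictures are saved under pics/ and viewed, at most 10 in all, crops included, and the job is handed in when it is done.

```bash
ls; mkdir -p pics; python3 - <<'E'
from workcell import sensors, eyes, arm
import cv2, numpy as np, pickle
print(sensors.state())
d={}
for n in ("side","top","wrist"):
    i=eyes.get_image(n); d[n]=i; cv2.imwrite(f"pics/{n}0.png",i["color"])
    print(n,i["intrinsics"].tolist(),i["k1"],np.round(i["R"],3).tolist(),np.round(i["t"],1).tolist())
pickle.dump(d,open("d0.pkl","wb"))
cv2.imwrite("pics/st.png",cv2.resize(np.vstack([d["side"]["color"],d["top"]["color"]]),None,fx=.75,fy=.75))
E
```

```text
pics
{'time_s': 0.0, 'joint_positions': array([ 9.91181288e-01,  2.59326494e-01,  1.53606625e+00, -2.73784048e-06,
        1.34796453e+00, -2.02789869e-01]), 'qd': array([ 0.00115785, -0.00060632, -0.0013021 ,  0.00055947,  0.00322567,
       -0.00120023]), 'joint_efforts': array([-1.12086607e-03, -4.37313938e+01, -2.83995813e+01,  7.16565270e-02,
        4.11963207e-02, -1.64587086e-04]), 'tool_pos': array([202.06202216, 510.96951784, 217.83332718]), 'tool_rot': array([-3.13986366e+00, -3.52784626e-04,  2.76476779e+00]), 'force': array([ 0.61831445, -0.90447782, -0.71130309]), 'ft_torque': array([-0.01356403,  0.02250495, -0.01831816]), 'grip_force': 0.0, 'opening': 93.03140291600185}
side [[444.78688425372445, 0.0, 320.7118901782064], [0.0, 444.78688425372445, 199.44857699560293], [0.0, 0.0, 1.0]] -0.03664908563727064 [[0.825, -0.566, 0.007], [-0.426, -0.628, -0.651], [0.372, 0.534, -0.759]] [-393.0, 259.5, 1263.0]
top [[430.7349887673413, 0.0, 325.0541377035221], [0.0, 430.7349887673413, 200.01199521332737], [0.0, 0.0, 1.0]] 0.03834307412514044 [[0.046, -0.999, -0.004], [-0.976, -0.044, -0.215], [0.215, 0.014, -0.977]] [-35.2, 478.4, 1661.2]
wrist [[320.4159610808528, 0.0, 314.8263346649172], [0.0, 320.4159610808528, 196.12721717192102], [0.0, 0.0, 1.0]] -0.032100630390047465 [[0.367, 0.93, -0.002], [0.891, -0.351, 0.288], [0.268, -0.107, -0.958]] [-549.2, -34.0, 391.0]
```

View pics/side0.png

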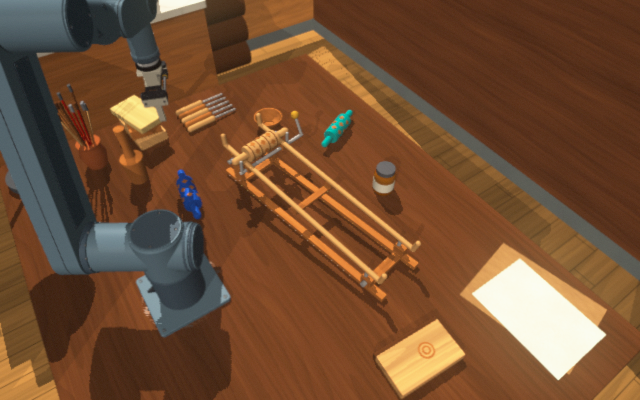

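View pics/top0.png

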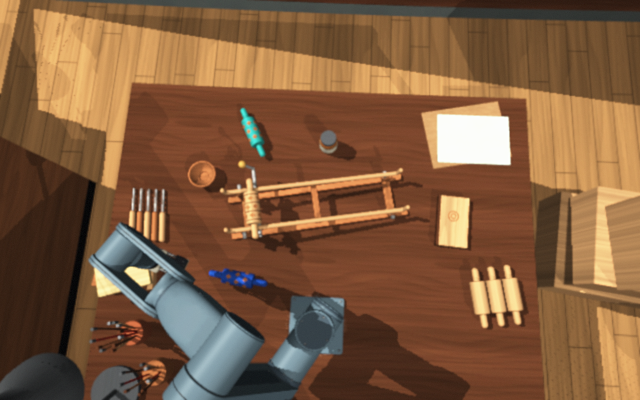

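The side view shows the carved wooden pin at (262,147) and the brass knob at (295,115). In the top view they are at (252,208) and (241,164). Possible mix-ups are the blue pin at top (238,278), the turquoise pin at top (252,132) and the plain pins at top (495,297). I choose the carved pin lying on the rack at top (252,208) and check it in a close crop.

```bash
python3 - <<'E'
import pickle,cv2,numpy as np
d=pickle.load(open("d0.pkl","rb"))
a=cv2.resize(d["side"]["color"][95:295,215:425],None,fx=3.8,fy=3,interpolation=cv2.INTER_CUBIC)
a=cv2.resize(d["side"]["color"][100:300,220:420],None,fx=3,fy=3,interpolation=cv2.INTER_CUBIC)
b=cv2.resize(d["top"]["color"][150:250,215:415],None,fx=4,fy=4,interpolation=cv2.INTER_CUBIC)
cv2.imwrite("pics/c1.png",a);cv2.imwrite("pics/c2.png",b)
E
```

```text
(no output)
```

View pics/c1.png

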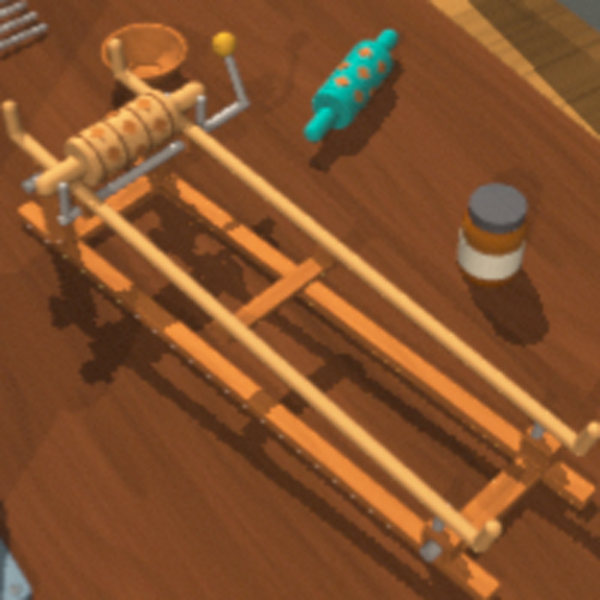

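View pics/c2.png

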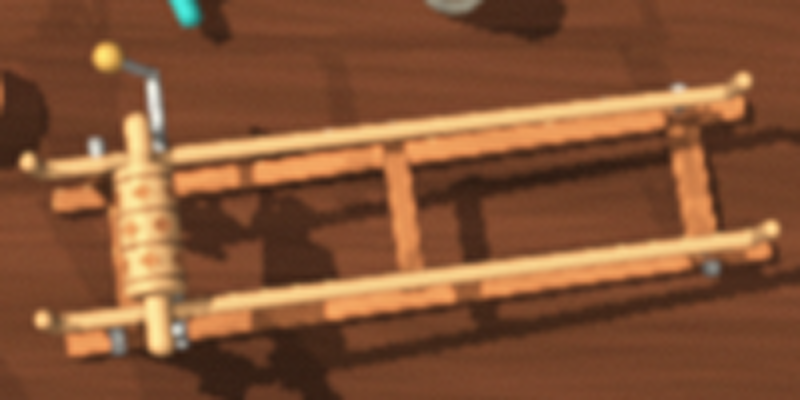

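The crops confirm it: the carved wooden pin with red dots is behind the gate fingers. Its tips are at (197,92) and (38,180) in c1, and the knob is at c1 (224,44) and c2 (107,57). The post tops are visible at all four rail ends.

```bash
cat > h.py <<'E'
import numpy as np, cv2, pickle
from scipy.optimize import least_squares
from scipy.spatial.transform import Rotation as Ro
def proj(c,X):
    return cv2.projectPoints(np.asarray(X,float).reshape(-1,3),cv2.Rodrigues(np.array(c["R"],float))[0],np.array(c["t"],float),np.array(c["intrinsics"],float),np.array([c["k1"],0,0,0],float))[0].reshape(-1,2)
def frame(p): # x,y,z,yaw,slope
    return Ro.from_euler("ZX",[p[3],p[4]]).as_matrix(),np.array(p[:3])
E
python3 - <<'E'
from h import *
d=pickle.load(open("d0.pkl","rb"))
S=np.array([[224,44],[197,90],[40,180],[116,45],[11,107],[594,428],[487,528]])
T=np.array([[107,57],[136,120],[158,348],[29,160],[43,319],[741,79],[769,228]])
S=(S+.5)/3-.5+[220,100]; T=(T+.5)/4-.5+[215,150]
# pure triangulation
def tri(s,t):
    r=least_squares(lambda X:np.r_[proj(d["side"],X)[0]-s,proj(d["top"],X)[0]-t],[450,150,150]); return r.x,np.abs(r.fun).max()
for s,t in zip(S,T): x,e=tri(s,t); print(x.round(1),round(e,2))
def model(p):
    R,t=frame(p); hu,hl=p[5:7]
    M=np.array([[165,19,21],[113,0,0],[-113,0,0],[74,95,hu],[-74,95,hu],[74,-577,hl],[-74,-577,hl]])
    return M@R.T+t
f=lambda p:np.r_[(proj(d["side"],model(p))-S).ravel(),(proj(d["top"],model(p))-T).ravel(),(p[2]-150)/2]
r=least_squares(f,[450,150,150,0,.09,12,15],loss="soft_l1")
print(r.x.round(3)); print(r.fun.round(1))
p=r.x;R,t=frame(p); np.save("p.npy",p[:5])
for n,v in dict(knob=[165,19,21],knobopen=[165,-71,7],mid=[0,-242,0],bot=[0,-561,0]).items(): print(n,(R@v+t).round(1))
E
```

```text
[577.2 306.1 171. ] 0.23
[523.  278.3 148.7] 0.27
[307.2 237.8 158.8] 0.09
[473.1 368.6 175. ] 0.35
[327.3 341.3 173.7] 0.02
[ 600.8 -298.9  109.9] 0.26
[ 451.2 -325.7  109.2] 1.0
[4.16451e+02 2.61901e+02 1.49547e+02 1.87000e-01 2.44000e-01 4.87000e+00
 1.04230e+02]
[-0.  -0.7  0.7 -1.5 -0.5  1.7  0.5  0.   0.2 -0.1 -0.4  0.2  1.5 -0.6
 -0.2  0.2 -1.3 -1.  -0.5  0.9  0.6  0.5  0.8  0.1  0.   0.9 -0.1  0.6
 -0.2]
knob [576.1 305.7 174.5]
knobopen [591.7 223.2 139.2]
mid [460.1  31.2  91.1]
bot [ 517.7 -273.    14.2]
```

```bash
python3 - <<'E'
from h import *
d=pickle.load(open("d0.pkl","rb"))
S=np.array([[224,44],[197,90],[40,180],[116,45],[11,107],[594,428],[487,528]])
T=np.array([[107,57],[136,120],[158,348],[29,160],[43,319],[741,79],[769,228]])
S=(S+.5)/3-.5+[220,100]; T=(T+.5)/4-.5+[215,150]
def model(p):
    R,t=frame(p)
    M=np.array([[165,19,21],[113,0,0],[-113,0,0],[74,95,15],[-74,95,15],[74,-577,18],[-74,-577,18]])
    return M@R.T+t
f=lambda p:np.r_[(proj(d["side"],model(p))-S).ravel(),(proj(d["top"],model(p))-T).ravel(),(p[2]-150)/2]
r=least_squares(f,[450,150,150,0,.09],loss="soft_l1")
p=r.x;print(p.round(3)); print(r.fun.round(1))
R,t=frame(p)
np.save("p.npy",p)
for n,v in dict(knob=[165,19,21],knobopen=[165,-71,7],mid=[0,-242,0],bot=[0,-561,0],up=R[:,1]).items(): print(n,(R@v+t).round(1) if n!="up" else v)
# depth check along the rails
for cn in("side","top"):
  c=d[cn]
  for x in(-74,74):
    o=[]
    for y in range(-540,-60,20):
        P=R@[x,y,-12]+t; u=proj(c,P)[0].round().astype(int)
        o.append((y,c["depth"][u[1],u[0]]-(c["R"]@P+c["t"])[2]))
    print(cn,x,[int(round(float(b))) for a,b in o])
E
```

```text
[4.16840e+02 2.57748e+02 1.51456e+02 1.90000e-01 1.06000e-01]
[-0.  -0.6  1.3 -1.4  0.2  2.1  0.8  0.6  0.6  0.5 -1.9 -0.5  0.1 -1.4
 -0.1  0.3 -0.3 -1.2  0.6  0.7  1.3  0.6  1.6  0.2 -1.6  1.  -1.6  0.7
  0.7]
knob [575.7 305.2 174.4]
knobopen [592.3 218.8 150.9]
mid [462.2  21.4 125.8]
bot [ 521.9 -290.1   91.9]
up [-0.18731713  0.97654051  0.10621169]
side -74 [-4, -8, 0, -5, -3, -7, -4, -4, -4, -2, 0, -1, 0, 2, -4, 1, 2, -4, -2, 4, -6, 4, 1, 2]
side 74 [-6, -7, -5, -2, 2, -3, -2, 2, -4, 3, 1, 1, 3, 3, 4, 2, -1, 1, 7, -1, 1, 4, -8, -1]
top -74 [-3, -4, -10, -6, 0, -5, 0, -1, -3, -2, 3, -5, -2, 4, -3, -6, 4, 5, -2, 1, -1, 2, -1, -5]
top 74 [-4, -6, -3, -2, -2, -2, 3, -3, -6, -3, -3, -6, 2, 0, -3, 1, -1, 6, -3, 1, 3, -5, 1, -3]
```

```bash
cat >> h.py <<'E'
def cloud(c):
    v,u=np.mgrid[0:400,0:640]; D=c["depth"].ravel(); m=D>0
    n=cv2.undistortPoints(np.c_[u.ravel(),v.ravel()][m].astype(float)[:,None],np.array(c["intrinsics"],float),np.array([c["k1"],0,0,0],float))[:,0]
    X=np.c_[n,np.ones(len(n))]*D[m][:,None]
    return (X-c["t"])@np.array(c["R"])
def pin(c,p,full=False):
    R,t=frame(p); X=(cloud(c)-t)@R
    g=X[(abs(X[:,0])<52)&(abs(X[:,0])>14)&(X[:,2]>2)&(X[:,2]<36)&(X[:,1]<60)&(X[:,1]>-590)]
    if len(g)<15: return None
    y0=np.median(g[:,1])
    for _ in range(3):
        q=g[abs(g[:,1]-y0)<34]
        if len(q)<15: return None
        if full: r=least_squares(lambda a:np.hypot(q[:,1]-a[0],q[:,2]-a[1])-28,[y0,0],loss="soft_l1",f_scale=3).x
        else: r=least_squares(lambda a:np.hypot(q[:,1]-a[0],q[:,2])-28,[y0],loss="soft_l1",f_scale=3).x
        y0=r[0]
    return r.round(1),len(q)
E
python3 - <<'E'
from h import *
d=pickle.load(open("d0.pkl","rb")); p=np.load("p.npy")
# refine slope/height from rail tops in depth
def rails(p,c):
    R,t=frame(p); X=(cloud(c)-t)@R
    return [X[(abs(X[:,0]-x)<4)&(abs(X[:,2]+12)<14)&(X[:,1]<-40)&(X[:,1]>-555)] for x in(-74,74)]
for it in range(3):
    A=[np.vstack(rails(p,d[n])) for n in("top","side")]
    f=[np.polyfit(a[:,1],a[:,2]+12,1) for a in A]; print([(len(a),k.round(4)) for a,k in zip(A,f)])
    k=np.mean([x[0] for x in f]); p[4]+=k
print(p.round(4)); np.save("p.npy",p)
for n in("side","top"): print(n,pin(d[n],p),pin(d[n],p,True))
R,t=frame(p)
for v in([165,9,70],[165,9,5],[165,-60,5],[165,-99,5],[165,-99,60],[0,-150,60],[0,-242,-19]): print(v,(R@v+t).round(1))
print("up",R[:,1].round(3),R[:,0].round(3))
E
```

```text
[(516, array([-0.0099, -2.057 ])), (597, array([-0.0091, -2.3538]))]
[(515, array([-3.000e-04, -1.938e+00])), (597, array([ 4.0000e-04, -2.3538e+00]))]
[(515, array([-3.000e-04, -1.938e+00])), (597, array([ 3.0000e-04, -2.3538e+00]))]
[4.168399e+02 2.577482e+02 1.514556e+02 1.895000e-01 9.700000e-02]
side (array([-0.1]), 328) (array([-1. , -1.8]), 328)
top (array([-0.]), 303) (array([-0.2, -1.5]), 303)
[165, 9, 70] [578.5 291.  222. ]
[165, 9, 5] [577.3 297.2 157.3]
[165, -60, 5] [590.2 229.7 150.6]
[165, -99, 5] [597.5 191.6 146.8]
[165, -99, 60] [598.5 186.4 201.6]
[0, -150, 60] [446.1 105.4 196.6]
[0, -242, -19] [461.9  23.  109.1]
up [-0.187  0.977  0.097] [0.982 0.188 0.   ]
```

```bash
python3 -m inch '[[-1,28,-16,0,0,0,6.5],[-1,32,-18,0,0,0,6.5],[-1,32,-18,0,0,0,6.5],[-1,32,-18,0,0,0,6.5],[-1,32,-18,0,0,0,6.5],[-1,32,-18,0,0,0,0],[-1,32,-18,0,0,0,0],[-1,32,-18,0,0,0,0],[-1,32,-18,0,0,0,0],[-1,32,-18,0,0,0,0]]'; python3 -c "
from workcell import sensors as s
print(s.state()['tool_rot'],s.state()['joint_positions'])"
```

```text
time_s: 0.98
tool_pos: [519.6, 332.2, 218.3]
tool_rot: [-3.142, -0.001, -2.951]
force: [0.3, 1.0, -0.1]
opening: 93.2
grip_force: 0.0
[-3.14157100e+00 -6.94507804e-04 -2.95131514e+00] [ 3.88150364e-01  3.79201307e-01  1.36545840e+00  1.17044637e-04
  1.39761816e+00 -1.37294369e+00]
```

```bash
python3 -c "
import numpy as np;p=np.load('p.npy');p[2]=149.9;np.save('p.npy',p)"
python3 -m inch '[[-1,30,-18,0,0,0,0],[-1,29,-18,0,0,0,0],[-1,0,0,-20,0,0,0],[-1,0,0,-25,0,0,0],[-1,0,0,-18,0,0,0],[-1,0,0,0,0,0,0]]'; python3 - <<'E'
from workcell import eyes
import cv2,numpy as np,pickle
a=eyes.get_image("side");b=eyes.get_image("wrist")
pickle.dump((a,b),open("d1.pkl","wb"))
cv2.imwrite("pics/k1.png",np.hstack([cv2.resize(a["color"][60:180,200:340],(467,400),interpolation=2),b["color"][:,150:480]]))
E
```

```text
time_s: 1.48
tool_pos: [574.8, 296.1, 150.5]
tool_rot: [-3.141, -0.009, -2.952]
force: [-0.3, -0.7, -0.6]
opening: 93.3
grip_force: 0.0
```

View pics/k1.png

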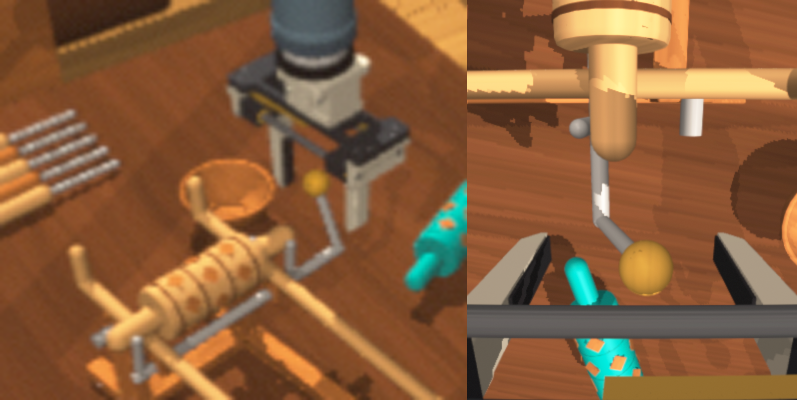

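The wrist and side views show the open fingers straddling the brass knob, which is at (645,267) in the picture, with the knob clear of both fingers. Next I push to just short of release.

```bash
python3 -m inch '[[-1,4,-20,0,0,0,0],[-1,4,-20,0,0,0,0],[-1,4,-20,0,0,0,0],[-1,3,-16,0,0,0,0],[-1,0,0,0,0,0,0],[-1,0,0,0,0,0,0]]'; python3 - <<'E'
from workcell import eyes
from h import *
p=np.load("p.npy");R,t=frame(p)
from workcell import sensors
print(((sensors.state()["tool_pos"]-t)@R).round(1))
a=eyes.get_image("side"); print(pin(a,p))
X=(cloud(a)-t)@R
# knob by colour is harder: depth points near the arc
cv2.imwrite("pics/k2.png",cv2.resize(a["color"][70:220,200:360],(640,600),interpolation=2))
E
```

```text
time_s: 2.08
tool_pos: [593.3, 221.4, 157.5]
tool_rot: [3.141, 0.003, -2.952]
force: [0.5, 0.5, 0.1]
opening: 92.6
grip_force: 0.0
[166.4 -67.9  14.2]
(array([-13.5]), 335)
```

View pics/k2.png

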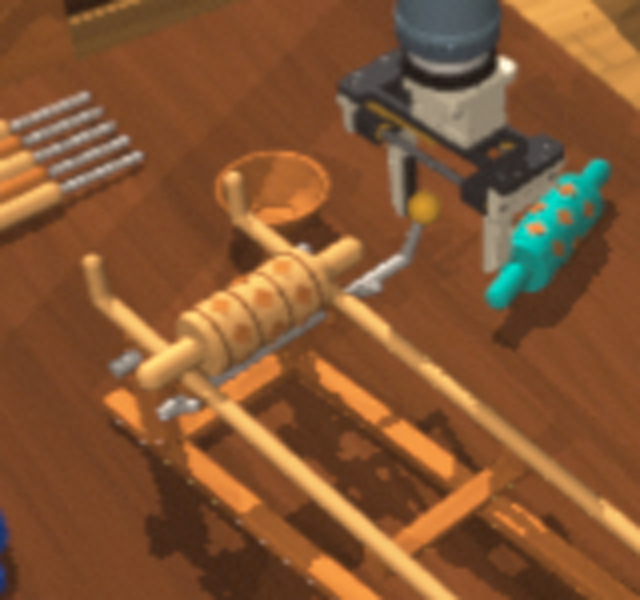

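The lever is pushed partway: the pin is 13 mm forward, leaning on the gate fingers, and the knob is at (424,208). Next I finish the push, lift and watch the pin.

```bash
cat > look.py <<'E'
import sys
from h import *
from workcell import eyes,sensors
p=np.load("p.npy");R,t=frame(p)
s=sensors.state(); print("tool rack",s["time_s"],((s["tool_pos"]-t)@R).round(1),s["force"].round(1))
for n in sys.argv[1:]:
    T=sensors.state()["time_s"]; a=eyes.get_image(n); pickle.dump(a,open(f"last_{n}.pkl","wb")); r=pin(a,p); print(n,T,r)
    if r: open("log.txt","a").write(f"{T} {r[0][0]} {n}\n")
E
python3 -m inch '[[-1,3,-16,-4,0,0,0],[-1,3,-17,-5,0,0,0],[-1,0,0,38,0,0,0],[-1,-10,-8,25,0,0,0]]'; python3 look.py side top
```

```text
time_s: 2.47
tool_pos: [588.7, 181.8, 210.2]
tool_rot: [3.141, -0.001, -2.95]
force: [-0.1, 0.2, 1.2]
opening: 93.0
grip_force: 0.0
tool rack 2.4667 [ 154.5 -100.7   70.4] [-0.1  0.2  1.2]
side 2.4667 (array([-48.3]), 336)
top 2.5167 None
```

```bash
python3 -m inch '[[-1,-27,-22,-3,0,0,0],[-1,-27,-22,-3,0,0,0],[-1,-27,-22,-4,0,0,0]]'; python3 look.py side
```

```text
time_s: 2.82
tool_pos: [506.3, 115.2, 199.2]
tool_rot: [3.141, 0.0, -2.949]
force: [0.1, -1.3, 0.1]
opening: 93.0
grip_force: 0.0
tool rack 2.8167 [  61.  -151.3   64.3] [ 0.1 -1.3  0.1]
side 2.8167 (array([-96.6]), 345)
```

```bash
python3 -m inch '[[-1,-27,-20,-6,0,0,0],[-1,-27,-20,-6,0,0,0]]'; python3 look.py side
```

```text
time_s: 3.03
tool_pos: [452.8, 75.1, 187.3]
tool_rot: [3.141, 0.001, -2.949]
force: [-0.7, -1.3, -0.5]
opening: 92.8
grip_force: 0.0
tool rack 3.0333 [   1.  -181.7   55.3] [-0.7 -1.3 -0.5]
side 3.0333 (array([-133.1]), 353)
```

```bash
python3 -m inch '[[-1,0,0,-4,0,0,0],[-1,1,-5,-5,0,0,0],[-1,2.5,-13.5,-5,0,0,0]]'; python3 look.py side
```

```text
time_s: 3.33
tool_pos: [458.0, 57.4, 173.8]
tool_rot: [3.141, 0.002, -2.949]
force: [-0.1, -0.2, 0.1]
opening: 93.1
grip_force: 0.0
tool rack 3.3333 [   2.6 -201.3   43.6] [-0.1 -0.2  0.1]
side 3.3333 (array([-191.2]), 292)
```

```bash
python3 -m inch '[[-1,3.5,-19,-7,0,0,0],[-1,3.5,-18.5,-14,0,0,0],[-1,3,-17,-22,0,0,0],[-1,3,-18,-22,0,0,0],[-1,4,-20.5,-5,0,0,0]]'; python3 look.py
```

```text
time_s: 3.8
tool_pos: [473.2, -36.5, 100.5]
tool_rot: [3.139, -0.004, -2.95]
force: [-0.9, 0.4, 0.7]
opening: 92.7
grip_force: 0.0
tool rack 3.8 [-1.000e-01 -3.029e+02 -2.010e+01] [-0.9  0.4  0.7]
```

```bash
python3 -m inch '[[-1,4,-19.5,-2,0,0,0],[-1,4,-22,-2,0,0,0],[-1,4.5,-22.5,-2,0,0,0],[-0.3,4.5,-23,-2,0,0,0]]'; python3 look.py
```

```text
time_s: 4.13
tool_pos: [492.5, -124.7, 95.2]
tool_rot: [-3.142, 0.001, -2.95]
force: [0.0, -0.7, -0.0]
opening: 89.8
grip_force: 0.0
tool rack 4.1333 [   2.3 -393.4  -16.7] [ 0.  -0.7 -0. ]
```

```bash
python3 -m inch '[[-0.25,4.5,-23.5,-2.5,0,0,0]]'; python3 look.py
```

```text
time_s: 4.22
tool_pos: [497.1, -148.4, 92.8]
tool_rot: [-3.141, 0.001, -2.95]
force: [0.2, 1.0, -0.3]
opening: 83.9
grip_force: 0.0
tool rack 4.2167 [   2.3 -417.5  -16.7] [ 0.2  1.  -0.3]
```

```bash
python3 -m inch '[[0.0,4.5,-24.5,-2.5,0,0,0]]'; python3 look.py
```

```text
time_s: 4.3
tool_pos: [501.4, -172.4, 90.2]
tool_rot: [3.141, 0.001, -2.95]
force: [-0.3, 2.1, 1.1]
opening: 77.5
grip_force: 1.0
tool rack 4.3 [   2.  -442.1  -17. ] [-0.3  2.1  1.1]
```

```bash
python3 -m inch '[[0.0,4,-21.5,-2,0,0,0]]'; python3 look.py
```

```text
time_s: 4.38
tool_pos: [505.5, -194.4, 88.1]
tool_rot: [3.141, 0.001, -2.951]
force: [0.3, 2.3, 0.5]
opening: 71.0
grip_force: 0.8
tool rack 4.3833 [   1.9 -464.6  -16.9] [0.3 2.3 0.5]
```

```bash
python3 -m inch '[[0.0,3.5,-18.5,-2,0,0,0]]'; python3 look.py
```

```text
time_s: 4.47
tool_pos: [509.0, -213.0, 86.1]
tool_rot: [3.141, 0.001, -2.951]
force: [0.1, 1.6, 1.2]
opening: 64.3
grip_force: 0.8
tool rack 4.4667 [   1.8 -483.6  -17. ] [0.1 1.6 1.2]
```

```bash
python3 -m inch '[[-0.22,3,-15,-1.5,0,0,0]]'; python3 look.py
```

```text
time_s: 4.55
tool_pos: [511.8, -228.1, 84.5]
tool_rot: [3.141, 0.0, -2.951]
force: [0.2, 1.3, 0.9]
opening: 59.1
grip_force: 0.8
tool rack 4.55 [   1.8 -499.   -17.2] [0.2 1.3 0.9]
```

```bash
python3 -m inch '[[-0.22,2,-11,-1,0,0,0]]'; python3 look.py
```

```text
time_s: 4.63
tool_pos: [513.6, -239.1, 83.6]
tool_rot: [3.141, 0.0, -2.951]
force: [-0.4, 1.7, 0.5]
opening: 57.4
grip_force: 0.8
tool rack 4.6333 [   1.4 -510.2  -17. ] [-0.4  1.7  0.5]
```

```bash
python3 -m inch '[[-0.2,1,-6,-0.5,0,0,0]]'; python3 look.py; python3 -m inch '[[-0.19,0,-2,0,0,0,0]]'; python3 look.py side wrist
```

```text
time_s: 4.72
tool_pos: [514.2, -245.0, 83.2]
tool_rot: [3.141, 0.0, -2.951]
force: [-0.2, 2.0, 0.7]
opening: 56.3
grip_force: 0.8
tool rack 4.7167 [   0.9 -516.1  -16.8] [-0.2  2.   0.7]
time_s: 4.8
tool_pos: [513.9, -246.7, 83.2]
tool_rot: [-3.142, -0.0, -2.951]
force: [-0.3, 0.4, -1.9]
opening: 55.7
grip_force: 8.8
tool rack 4.8 [ 3.000e-01 -5.177e+02 -1.660e+01] [-0.3  0.4 -1.9]
side 4.8 (array([-515.8]), 263)
wrist 4.85 (array([-516.]), 13210)
```

The pin is caught at y = -516 mm, short of the stops, with a grip of 8.8 N.

```bash
python3 -m inch '[[-0.19,0,0,0,0,0,0],[-0.19,0,0,0,0,0,0]]'; python3 -m inch '[[-0.19,0,0,3,0,0,0],[-0.19,0,0,6,0,0,0]]'
```

```text
time_s: 5.07
tool_pos: [513.1, -245.2, 83.6]
tool_rot: [3.141, -0.0, -2.95]
force: [-0.9, 0.9, -1.8]
opening: 55.9
grip_force: 9.5
time_s: 5.23
tool_pos: [512.8, -245.2, 92.3]
tool_rot: [3.14, -0.001, -2.951]
force: [0.1, -0.1, -1.7]
opening: 55.5
grip_force: 9.5
```

```bash
python3 -m inch '[[-0.19,0,0,10,0,0,0],[-0.19,0,0,14,0,0,0],[-0.19,0,0,18,0,0,0],[-0.19,0,0,20,0,0,0],[-0.19,0,0,20,0,0,0],[-0.19,0,0,20,0,0,0],[-0.19,0,0,16,0,0,0],[-0.19,0,0,10,0,0,0],[-0.19,0,0,5,0,0,0],[-0.19,0,0,2,0,0,0]]'; python3 -m inch '[[-0.19,0,0,0,0,0,0],[-0.19,0,0,0,0,0,0],[-0.19,0,0,0,0,0,0],[-0.19,0,0,0,0,0,0],[-0.19,0,0,0,0,0,0],[-0.19,0,0,0,0,0,0],[-0.19,0,0,0,0,0,0],[-0.19,0,0,0,0,0,0]]'; python3 - <<'E'
from workcell import eyes
import cv2,numpy as np
a=eyes.get_image("side")["color"];b=eyes.get_image("wrist")["color"]
cv2.imwrite("pics/f1.png",np.vstack([cv2.resize(a,(480,300)),cv2.resize(b,(480,300))]))
E
```

```text
time_s: 6.07
tool_pos: [513.6, -246.2, 228.9]
tool_rot: [-3.14, 0.001, -2.951]
force: [0.0, -0.1, -2.9]
opening: 55.6
grip_force: 9.5
time_s: 6.73
tool_pos: [513.3, -246.1, 227.5]
tool_rot: [3.141, -0.0, -2.951]
force: [-0.2, 0.1, -1.2]
opening: 55.6
grip_force: 9.5
```

View pics/f1.png

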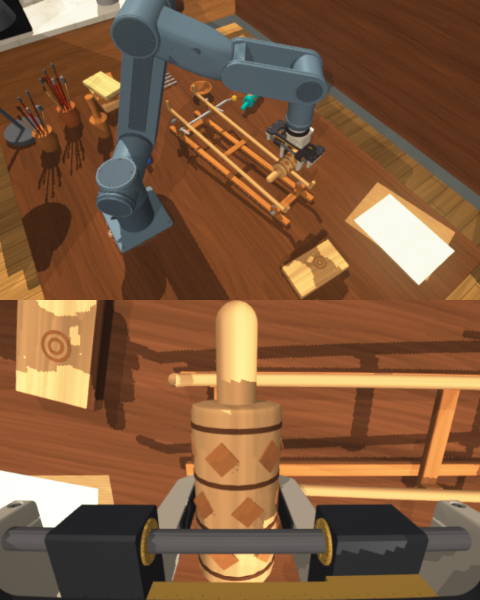

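The side view shows the pin at (285,165), held level above the lower rails. In the wrist view the barrel is centred between the pads, and the other things on the table are untouched.

```bash
python3 -c "
from workcell import arm
print(arm.hand_in())"
```

```text
the job is handed in; nothing more can be done
None
```

The pin rolled by itself over the upper half, was followed with open fingers for about half a second, stopped about 45 mm short of the end stops at 9.5 N a finger, and is held level about 140 mm above the rails; it may have brushed the uphill finger lightly (about 2 N) as the fingers closed, and the job was handed in at about 6.8 s with no verdict shown.

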